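# Run a fingertip along a sprung roller rail

## Robot

A 6-joint arm with a two-finger parallel gripper is mounted at the origin on a cart in front of the work surface, level with it; the furniture and walls round the work are solid. World frame = base frame: x ahead of the robot, y to its left, z up, the work surface at z = 0. Lengths are in m, angles in rad, forces in N, time in s.
With the tool pointing down it reaches from about 0.25 to 0.775 m from the base axis. Payload 4 kg.
Tool frame: the origin (TCP) lies midway between the tips of the shut fingers; the grasp point (between the pads) lies 19 mm behind it; z points along the fingers, y is the direction in which the jaws open and shut (so a half turn about z gives the same grasp; the last joint's range is limited). The gripper opens to 94 mm and grips with 3 to 60 N. Pads are 16 mm wide; open, the fingers measure 119 mm over their backs; the gripper's body (75 mm by 177 mm) begins 78 mm behind the grasp point.
Start: joints at [1.228, 0.087, 1.371, -0, 1.684, -0.103], TCP at [0.131, 0.534, 0.206] pointing down, gripper open.
Joint ranges: [-3.1, 3.1], [-0.76, 2.03], [0.27, 2.55], [-1.08, 4.22], [0.17, 2.65], [-2.57, 2.57]. Speed limits (rad/s): [2.79, 2.79, 3.14, 3.14, 3.14, 3.14].

## Interface

Orientations are given as [roll, pitch, yaw] about the fixed x, y, z axes, in that order (R = Rz(yaw) Ry(pitch) Rx(roll)).
In Python, from bench import robot, cams gives the robot as it stands.
- The arm moves only by the tool step_arm, never from a script. Its argument "plan" is a list that holds one entry, the list of rows, each a list of 5 numbers: the shift along the world's x, y, z in mm, then the turn about the world's z in rad, then the opening in per cent of the stroke, from 0 (shut) to 100 (fully open). In form: [[[tx, ty, tz, turn, fingers], ...]]. A call has 1 to 8 rows; each row is the pose to reach, as a shift and turn from the pose commanded when the call began; what a row does not reach only later rows make up. A row lasts 1/12 s, in which the tool goes at most 41.7 mm and 7.16 degrees, less where a joint would pass 70% of its speed; a pose out of reach is approached as far as the arm can. A call with a gripper value outside its range is refused whole. The fingers move at their own pace and stop on an object; the grip force is fixed at half the most. Time passes only in rows, so rows that repeat a pose let the fingers close. It gives the time, the measured TCP pose, the force and the opening at its end, in the units of the state.
- robot.get_obs(): the state, without advancing time (a new reading comes with each control period).
- cams.snapshot(name): name is "side" or "top"; returns a dict with "frame" (384x512x3 uint8, red, green, blue), "camera_matrix" (3x3 intrinsics, pixels), "origin" and "attitude" of the camera in the world. Camera axes: x right, y down, z forward; pixel columns grow to the right and rows downward; lengths in m; the calibration is good to about 2 mm. A picture is of the moment at which its call begins. There is no depth.
- robot.close_job(): hands the job in, once; it reports no verdict.
The state is a dict: "time": time; "joint_positions": joint angles; "qvel": joint speeds; "joint_torque": joint torques, N m; "tool_pos": TCP position; "ee_rot": TCP orientation; "wrist_force": force on the tool from outside, world axes, zero at the start; "wrist_torque": the same for the moment, N m; "width": finger opening in m.
Only numpy, scipy, OpenCV 4.12 (cv2) and the standard library are available. Lean on these libraries where they do the work, as an engineer would, in place of code of your own. Each camera call takes 0.05 s, during which the arm holds its last target. There are 200 camera calls.

## Task

Check that the five sprung rollers of the curved rail are free: with the gripper closed and the fingers pointing straight down, start on the roller next to the upright stop plate and run the fingertips along the middle of the row to the open end, in one pass that follows the curve and stays down between the rollers, so that each roller in turn is pressed about half way (some 4 mm of its 8) as you pass over its middle. Press only lightly, then lift clear so that every roller has sprung back up; leave the things lying around where they are.

Things in the scene. Friction and masses are not known exactly. Their poses are not given: they have to be found in the camera images.
- rail: Fixed curved steel rail with five rollers in an arc (radius 160 mm, pitch 46 mm) between two cheeks, 44 mm wide over all, cheek tops 28 mm above the worktop. Origin on the worktop under the rail's middle; x points to the hollow side of the arc, y along the row towards the stop plate, z up.
- stop (a point): Middle of the top edge of the upright flat steel stop plate at one end of the rail: 44 mm wide, 8 mm thick, 54 mm high, 48 mm past the middle of roller 1. The rail's other end is low and open, so the plate tells which end is which.
- top_1 (a point): Top of roller 1 at rest, above the middle of its length, 40 mm over the worktop; fixed to the rail, so it does not sink with the roller. Rollers are 24 mm in diameter and 26 mm long, lying across the row. Roller 1 is the one next to the stop plate.
- top_2 (a point): Top of roller 2 at rest, above the middle of its length, 40 mm over the worktop; fixed to the rail, so it does not sink with the roller. Rollers are 24 mm in diameter and 26 mm long, lying across the row.
- top_3 (a point): Top of roller 3 at rest, above the middle of its length, 40 mm over the worktop; fixed to the rail, so it does not sink with the roller. Rollers are 24 mm in diameter and 26 mm long, lying across the row.
- top_4 (a point): Top of roller 4 at rest, above the middle of its length, 40 mm over the worktop; fixed to the rail, so it does not sink with the roller. Rollers are 24 mm in diameter and 26 mm long, lying across the row.
- top_5 (a point): Top of roller 5 at rest, above the middle of its length, 40 mm over the worktop; fixed to the rail, so it does not sink with the roller. Rollers are 24 mm in diameter and 26 mm long, lying across the row. Roller 5 is the one at the open end.
- gap_1 (a point): Point on the arc midway between roller 1 and roller 2, level with the roller tops at rest (40 mm over the worktop, 12 mm above the cheeks).
- gap_2 (a point): Point on the arc midway between roller 2 and roller 3, level with the roller tops at rest (40 mm over the worktop, 12 mm above the cheeks).
- gap_3 (a point): Point on the arc midway between roller 3 and roller 4, level with the roller tops at rest (40 mm over the worktop, 12 mm above the cheeks).
- gap_4 (a point): Point on the arc midway between roller 4 and roller 5, level with the roller tops at rest (40 mm over the worktop, 12 mm above the cheeks).
- roller_1 (a joint): How far roller 1 is pressed straight down (m): 0 at rest, 0.008 at its hard stop. A spring lifts it: about 2 N to start it, 4 N at 4 mm, 6 N at 8 mm. The roller turns freely, so a fingertip sliding along the row at 3 to 6 mm below the roller tops rides onto it and pushes it down.
- roller_2 (a joint): How far roller 2 is pressed straight down (m): 0 at rest, 0.008 at its hard stop. A spring lifts it: about 2 N to start it, 4 N at 4 mm, 6 N at 8 mm. The roller turns freely, so a fingertip sliding along the row at 3 to 6 mm below the roller tops rides onto it and pushes it down.
- roller_3 (a joint): How far roller 3 is pressed straight down (m): 0 at rest, 0.008 at its hard stop. A spring lifts it: about 2 N to start it, 4 N at 4 mm, 6 N at 8 mm. The roller turns freely, so a fingertip sliding along the row at 3 to 6 mm below the roller tops rides onto it and pushes it down.
- roller_4 (a joint): How far roller 4 is pressed straight down (m): 0 at rest, 0.008 at its hard stop. A spring lifts it: about 2 N to start it, 4 N at 4 mm, 6 N at 8 mm. The roller turns freely, so a fingertip sliding along the row at 3 to 6 mm below the roller tops rides onto it and pushes it down.
- roller_5 (a joint): How far roller 5 is pressed straight down (m): 0 at rest, 0.008 at its hard stop. A spring lifts it: about 2 N to start it, 4 N at 4 mm, 6 N at 8 mm. The roller turns freely, so a fingertip sliding along the row at 3 to 6 mm below the roller tops rides onto it and pushes it down.
- bushing_near: Grey tube bushing 52 mm in diameter, 75 mm tall, standing loose on the hollow side of the rail, about 85 mm from the middle roller; a bystander, to be left alone. Origin at the centre of its underside.
- micrometer: Micrometer 49x131x19 mm, lying loose on the outer side of the rail; a bystander, to be left alone. Origin at the centre of its underside.
- caliper: Caliper 72x235x15 mm lying at the left; a bystander, to be left alone. Origin at the centre of its underside.
- marker_black: Marker pen 136 mm long, 15 mm thick, lying at the right; a bystander, to be left alone. Origin at the centre of its underside.

How it is judged:
On the way, in this order (a step that is already met when the one before it is completed fails the run):
1. fingertip over the middle of roller 1 (within 12 mm) with that roller pressed down at least 2 mm (value of joint roller_1 above 0.002 m and horizontal distance between the grasp point and top_1 below 0.012 m), for 0.04 s.
2. fingertip kept down on the way from roller 1 to roller 2: within 8 mm of the midpoint, not more than about 7 mm above the roller tops (horizontal distance between the grasp point and gap_1 below 0.008 m and z of the grasp point in the frame of gap_1 below 0.026 m), for 0.04 s.
3. fingertip over the middle of roller 2 (within 12 mm) with that roller pressed down at least 2 mm (value of joint roller_2 above 0.002 m and horizontal distance between the grasp point and top_2 below 0.012 m), for 0.04 s.
4. fingertip kept down on the way from roller 2 to roller 3: within 8 mm of the midpoint, not more than about 7 mm above the roller tops (horizontal distance between the grasp point and gap_2 below 0.008 m and z of the grasp point in the frame of gap_2 below 0.026 m), for 0.04 s.
5. fingertip over the middle of roller 3 (within 12 mm) with that roller pressed down at least 2 mm (value of joint roller_3 above 0.002 m and horizontal distance between the grasp point and top_3 below 0.012 m), for 0.04 s.
6. fingertip kept down on the way from roller 3 to roller 4: within 8 mm of the midpoint, not more than about 7 mm above the roller tops (horizontal distance between the grasp point and gap_3 below 0.008 m and z of the grasp point in the frame of gap_3 below 0.026 m), for 0.04 s.
7. fingertip over the middle of roller 4 (within 12 mm) with that roller pressed down at least 2 mm (value of joint roller_4 above 0.002 m and horizontal distance between the grasp point and top_4 below 0.012 m), for 0.04 s.
8. fingertip kept down on the way from roller 4 to roller 5: within 8 mm of the midpoint, not more than about 7 mm above the roller tops (horizontal distance between the grasp point and gap_4 below 0.008 m and z of the grasp point in the frame of gap_4 below 0.026 m), for 0.04 s.
9. fingertip over the middle of roller 5 (within 12 mm) with that roller pressed down at least 2 mm (value of joint roller_5 above 0.002 m and horizontal distance between the grasp point and top_5 below 0.012 m), for 0.04 s.
At the end, for the whole second after the job is handed in: All five rollers have been pressed in order and are back up (less than 1 mm down), and no bystander is more than 10 mm from where it started (value of joint each of roller_1, roller_2, roller_3, roller_4, roller_5 below 0.001 m and distance of each of bushing_near, micrometer, caliper, marker_black from where it was at the start of the episode below 0.01 m); the robot touches nothing.
It fails at once if the fingers press on the rail or its rollers with more than 25 N (contact force between the fingers and rail above 25 N).
It fails at once if a bystander is moved or lifted by more than 15 mm (distance of any of bushing_near, micrometer, caliper, marker_black from where it was at the start of the episode above 0.015 m).
It also fails if it takes over 48 s, if anything falls off the work surface, if the arm or the gripper's body presses on something with over 40 N, if the wrist force passes 120 N, or if a joint passes its speed limit or range.

## Working session

There is one attempt and no reset: what is moved stays moved. The work goes in short steps, Python scripts to look and compute and a tool call to move; the robot and the scene stay as the last step left them, time stands still between calls to the robot, and variables do not carry over. Pictures are saved under pics/ and viewed, about 8 in all and at most 12, crops included, and the job is handed in when it is done.

Besides the shell and the picture viewer there is one more tool, called after "Request:" by a JSON object that holds its "api" and its "payload". step_arm: Moves the arm, as the interface text tells. Its arguments: {"type":"object","properties":{"plan":{"type":"array"}},"required":["plan"]}

```bash
mkdir -p pics; python3 - <<'E'
from bench import robot,cams
import cv2,numpy as np
o=robot.get_obs();print(o)
for n in("top","side"):
    s=cams.snapshot(n);cv2.imwrite(f"pics/{n}0.png",s["frame"][:,:,::-1]);print(n,s["camera_matrix"],s["origin"],s["attitude"])
E
```

```text
{'time': 0.0, 'joint_positions': array([ 1.22791838e+00,  8.79435954e-02,  1.37222501e+00, -3.29446761e-05,
        1.68357205e+00, -1.03083956e-01]), 'qvel': array([ 0.00077463, -0.00075153, -0.0009028 , -0.00062765, -0.00027909,
        0.00090377]), 'joint_torque': array([ 1.25067862e-03, -3.40174878e+01, -3.02436054e+01,  7.18907034e-02,
        3.26660858e-02, -1.75419564e-04]), 'tool_pos': array([0.13045322, 0.53375603, 0.20432523]), 'ee_rot': array([-3.13945269e+00, -1.88462630e-04,  2.90179479e+00]), 'wrist_force': array([-0.19958533,  0.67361008,  0.18104368]), 'wrist_torque': array([-0.01131143,  0.03334675, -0.0184356 ]), 'width': 0.09420555485283366}
top [[434.65041122   0.         250.01364018]
 [  0.         434.65041122 188.12908321]
 [  0.           0.           1.        ]] [0.31706661 0.02004708 1.52469201] [-2.98298680e+00  1.12941519e-03 -1.54129897e+00]
side [[404.16832159   0.         250.30760918]
 [  0.         404.16832159 188.67469677]
 [  0.           0.           1.        ]] [ 0.41317541 -0.84935243  0.7761895 ] [-2.22962422 -0.01798767 -0.1403841 ]
```

View pics/top0.png

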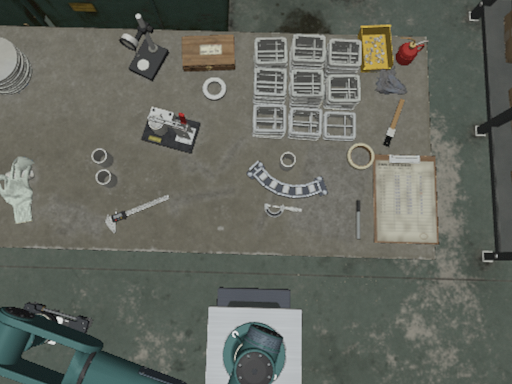

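View pics/side0.png

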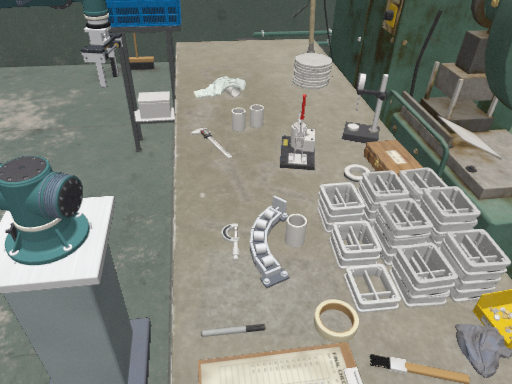

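The rail is at about (288,183) in top and (267,245) in side. The stop plate looks to be at the far, left-hand (+y) end, around top (252,168) and side (279,203). I'll zoom in on both.

```bash
python3 - <<'E'
import cv2,numpy as np
a=cv2.imread("pics/top0.png")[145:220,235:340];b=cv2.imread("pics/side0.png")[190:290,215:315]
a=cv2.resize(a,None,fx=5,fy=5,interpolation=cv2.INTER_CUBIC);b=cv2.resize(b,None,fx=5,fy=5,interpolation=cv2.INTER_CUBIC)
cv2.imwrite("pics/c1.png",a);cv2.imwrite("pics/c2.png",b)
E
```

```text
(no output)
```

View pics/c1.png

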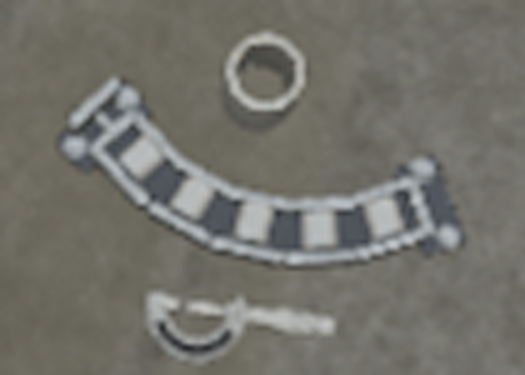

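View pics/c2.png

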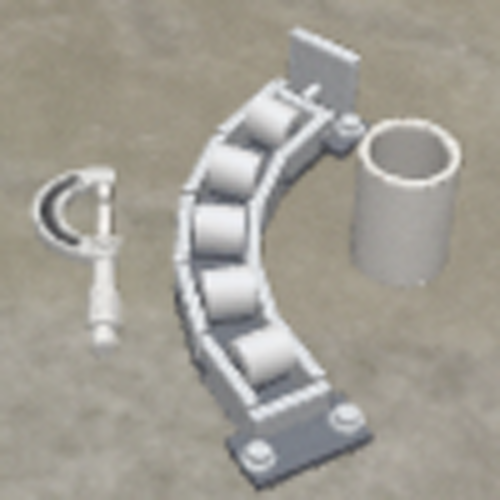

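Roller tops in the top view sit at crop (142,158), (193,197), (255,221), (320,228) and (383,216), divided by 5 and offset by (235,145). The plate at the left end (crop (95,100)) confirms roller 1 is there. Next I'll find the blobs, cast rays and fit the rigid arc.

```bash
cat > h.py <<'E'
import cv2,numpy as np
from scipy.spatial.transform import Rotation as R
from scipy.optimize import least_squares
def ray(s,p,z):
    d=R.from_euler('xyz',s["attitude"]).as_matrix()@np.linalg.inv(s["camera_matrix"])@[p[0],p[1],1]
    o=np.array(s["origin"]);return (o+d*(z-o[2])/d[2])[:2]
# roller tops in the rail frame: arc centre on +x, roller 1 at +y
P=2*np.arcsin(.023/.16)
def arc(t): a=P*np.asarray(t);return np.c_[.16-.16*np.cos(a),.16*np.sin(a)]
def place(q,pts): c,s=np.cos(q[2]),np.sin(q[2]);return pts@np.array([[c,s],[-s,c]])+q[:2]
def fit(W): return least_squares(lambda q:(place(q,arc([2,1,0,-1,-2]))-W).ravel(),[*W[2],0])
E
python3 - <<'E'
from h import *
from bench import cams
def blobs(s,seeds,off,thr):
    g=cv2.resize(cv2.cvtColor(s["frame"],cv2.COLOR_RGB2GRAY),None,fx=5,fy=5,interpolation=cv2.INTER_CUBIC)
    out=[]
    for x,y in seeds:
        X,Y=x+5*off[0],y+5*off[1];w=g[Y-32:Y+33,X-32:X+33]
        m=(w>thr).astype(np.uint8);m=cv2.erode(m,np.ones((3,3)))
        n,l,st,c=cv2.connectedComponentsWithStats(m,connectivity=4);k=l[32,32]
        out.append([(X-32+c[k][0]+.5)/5-.5,(Y-32+c[k][1]+.5)/5-.5]);print(k,st[k])
    return np.array(out)
s=cams.snapshot("top")
sd=[(142,158),(193,197),(255,221),(320,228),(383,216)]
for thr in(140,155):
    px=blobs(s,sd,(235,145),thr);W=np.array([ray(s,p,.038) for p in px]);f=fit(W)
    print(px.round(1).tolist(),np.linalg.norm(np.diff(W,axis=0),axis=1).round(4));print(f.x.round(4),(f.fun*1e3).round(1))
t=cams.snapshot("side")
print("side roller tops by eye");V=np.array([ray(t,(215+x/5-.1,190+y/5-.1),.038) for x,y in[(272,114),(234,162),(222,222),(232,282),(265,342)]])
f2=fit(V);print(f2.x.round(4),(f2.fun*1e3).round(1))
print("bolts etc: stop top centre",ray(s,(235+95/5,145+100/5),.054),ray(t,(215+325/5,190+44/5),.054),"model",place(f.x,np.array([[0.16-.16*np.cos(2*P)+.048*np.sin(2*P),.16*np.sin(2*P)+.048*np.cos(2*P)]])))
b=place(f.x,arc([2,1.5,1,.5,0,-.5,-1,-1.5,-2]));print((b*1e3).round(1).tolist());
print("bush",ray(s,(235+265/5,145+72/5),.075))
E
```

```text
2 [  12    0   53   49 1280]
1 [  13    0   52   51 1303]
1 [   0    0   65   50 1461]
1 [   0    2   65   49 1560]
1 [   0    0   65   53 1489]
[[264.0, 174.8], [273.9, 182.6], [285.6, 187.1], [298.6, 188.2], [311.1, 186.1]] [0.044  0.0431 0.0451 0.0442]
[ 0.5611 -0.095  -0.2075] [ 1.4  3.6  0.5  1.8 -1.  -0.7 -1.2 -1.6  0.3 -3. ]
2 [  13    0   52   47 1054]
1 [  14    0   51   49 1085]
1 [   0    0   65   49 1185]
1 [   0    3   65   46 1233]
1 [   0    0   65   51 1168]
[[263.9, 174.9], [273.8, 182.7], [285.5, 187.2], [298.7, 188.3], [311.1, 186.2]] [0.0441 0.0435 0.0458 0.0437]
[ 0.5607 -0.095  -0.2092] [ 1.3  3.2  0.4  1.5 -0.8 -0.8 -1.2 -0.9  0.3 -3. ]
side roller tops by eye
[ 0.5552 -0.1001 -0.1903] [ 0.3  1.7  0.8  0.6 -0.6  1.9 -1.  -0.8  0.6 -3.5]
bolts etc: stop top centre [0.63347069 0.0172617 ] [0.63361956 0.01634298] model [[0.63812813 0.01894796]]
[[604.2, -15.0], [589.1, -32.4], [576.6, -51.8], [567.1, -72.8], [560.7, -95.0], [557.5, -117.8], [557.7, -140.9], [561.2, -163.7], [567.9, -185.7]]
bush [ 0.65186425 -0.09815744]
```

The masks ran into the inner cheek: the roller 1 blob centre is 1.8 px off the patch seen by eye. Rollers look warm white and the cheeks bluish, so I'll separate them by colour and compare with the centres by eye.

```bash
python3 - <<'E'
from h import *
from bench import cams
s=cams.snapshot("top");sd=[(142,158),(193,197),(255,221),(320,228),(383,216)]
im=cv2.resize(s["frame"],None,fx=5,fy=5,interpolation=cv2.INTER_CUBIC).astype(int)
warm=im[...,0]-im[...,2]; g=im.mean(2)
px=[]
for x,y in sd:
    X,Y=x+1175,y+725
    print(im[Y,X],end=' ')
    m=((g>140)&(warm>3)).astype(np.uint8)[Y-28:Y+29,X-28:X+29]
    m=cv2.morphologyEx(m,cv2.MORPH_OPEN,np.ones((9,9)))
    n,l,st,c=cv2.connectedComponentsWithStats(m);k=l[28,28];print(k,st[k])
    px.append([(X-28+c[k][0]+.5)/5-.5,(Y-28+c[k][1]+.5)/5-.5])
eye=[[235+(x+.5)/5-.5,145+(y+.5)/5-.5] for x,y in sd]
print("cheek",im[725+200,1175+265],im[725+140,1175+180])
for p in(px,eye):
    W=np.array([ray(s,q,.039) for q in p]);f=fit(W)
    print(np.round(p,1).tolist(),np.linalg.norm(np.diff(W,axis=0),axis=1).round(4));print(f.x.round(4),(f.fun*1e3).round(1))
    b=place(f.x,arc([2,1.5,1,.5,0,-.5,-1,-1.5,-2]));print((b*1e3).round(1).tolist())
    print("stop",place(f.x,np.array([[0.16-.16*np.cos(2*P)+.048*np.sin(2*P),.16*np.sin(2*P)+.048*np.cos(2*P)]])))
E
```

```text
[183 186 187] 0 [   0    0   57   57 3249]
[182 186 187] 0 [   0    0   57   57 3249]
[182 186 188] 0 [   0    0   57   57 3249]
[181 185 187] 0 [   0    0   57   57 3249]
[181 185 186] 0 [   0    0   57   57 3249]
cheek [168 173 176] [107 104  93]
[[263.0, 176.2], [273.2, 184.0], [285.6, 188.8], [298.6, 190.2], [311.2, 187.8]] [0.0447 0.046  0.0452 0.0446]
[ 0.5551 -0.0939 -0.2112] [ 0.9  1.2 -0.3  0.4 -0.7  0.5 -0.2 -0.4  0.2 -1.7]
[[598.7, -14.0], [583.6, -31.4], [571.1, -50.8], [561.6, -71.8], [555.1, -93.9], [551.9, -116.7], [552.0, -139.8], [555.5, -162.6], [562.2, -184.7]]
stop [[0.63278378 0.01985415]]
[[263.0, 176.2], [273.2, 184.0], [285.6, 188.8], [298.6, 190.2], [311.2, 187.8]] [0.0447 0.046  0.0452 0.0446]
[ 0.5551 -0.0939 -0.2112] [ 0.9  1.2 -0.3  0.4 -0.7  0.5 -0.2 -0.4  0.2 -1.7]
[[598.7, -14.0], [583.6, -31.4], [571.1, -50.8], [561.6, -71.8], [555.1, -93.9], [551.9, -116.7], [552.0, -139.8], [555.5, -162.6], [562.2, -184.7]]
stop [[0.63278378 0.01985415]]
```

The colour mask failed because it fell back to the window centre. The centres by eye fit the arc to within 2 mm, and the predicted stop at (633,20) agrees with the observed (633,17). The side view puts the row about 6 mm further along −y, so I'll go above roller 1 and check there.

Request:
{"api": "step_arm", "payload": {"plan": [[[26,-30,0,-0.12,0],[52,-61,0,-0.24,0],[78,-91,0,-0.36,0],[104,-122,0,-0.48,0],[130,-152,0,-0.6,0],[156,-183,0,-0.72,0],[182,-213,0,-0.84,0],[208,-244,0,-0.96,0]]]}}

```text
time: 0.92
tool_pos: [0.3394, 0.2887, 0.2056]
ee_rot: [3.141, -0.0, 1.936]
wrist_force: [0.5, 1.2, -0.2]
width: 0.044
```

Request:
{"api": "step_arm", "payload": {"plan": [[[26,-30,0,-0.12,0],[52,-61,0,-0.24,0],[78,-91,0,-0.36,0],[104,-122,0,-0.48,0],[130,-152,0,-0.6,0],[156,-183,0,-0.72,0],[182,-213,0,-0.84,0],[208,-244,0,-0.96,0]]]}}

```text
time: 1.58
tool_pos: [0.5476, 0.0445, 0.2055]
ee_rot: [3.142, -0.0, 0.976]
wrist_force: [0.5, 0.5, 0.5]
width: 0.0007
```

Request:
{"api": "step_arm", "payload": {"plan": [[[26,-30,-25,-0.1,0],[52,-60,-50,-0.2,0],[52,-60,-80,-0.2,0],[52,-60,-110,-0.2,0],[52,-60,-110,-0.2,0],[52,-60,-110,-0.2,0]]]}}

```text
time: 2.08
tool_pos: [0.597, -0.0136, 0.0933]
ee_rot: [-3.137, 0.003, 0.782]
wrist_force: [0.1, -0.6, 0.4]
width: 0.0005
```

```bash
python3 - <<'E'
from h import *
from bench import robot,cams
a=[]
ss=[cams.snapshot("top"),cams.snapshot("side")]
for i in range(2):
    o=robot.get_obs();a.append(np.r_[o["tool_pos"],o["wrist_force"]]);cams.snapshot("top")
print(np.array(a).round(4))
def proj(s,P):
    c=R.from_euler('xyz',s["attitude"]).as_matrix().T@(np.array(P)-s["origin"]);k=s["camera_matrix"]@c;return k[:2]/k[2]
A=cv2.resize(ss[0]["frame"][145:220,235:340],None,fx=5,fy=5,interpolation=cv2.INTER_CUBIC)
B=cv2.resize(ss[1]["frame"][165:285,215:315],None,fx=5,fy=5,interpolation=cv2.INTER_CUBIC)
print("tcp side crop",(proj(ss[1],a[0][:3])-[215,165])*5)
q=[.5551,-.0939,-.2112]
for p in place(q,arc([2,1,0,-1,-2])):
    u=((proj(ss[1],[*p,.04])-[215,165])*5+2).round().astype(int);cv2.circle(B,tuple(map(int,u)),3,(255,0,0),-1)
    u=((proj(ss[0],[*p,.04])-[235,145])*5+2).round().astype(int);cv2.circle(A,tuple(map(int,u)),3,(255,0,0),-1)
u=((proj(ss[1],a[0][:3])-[215,165])*5+2).round().astype(int);cv2.circle(B,tuple(map(int,u)),3,(0,200,0),-1)
cv2.imwrite("pics/d1.png",B[:,:,::-1])
E
```

```text
[[ 0.5998 -0.0134  0.0979  0.2484 -0.2382  0.5247]
 [ 0.6003 -0.0133  0.0988 -0.0528 -0.1758  0.6879]]
tcp side crop [279.45745237 145.1796849 ]
```

View pics/d1.png

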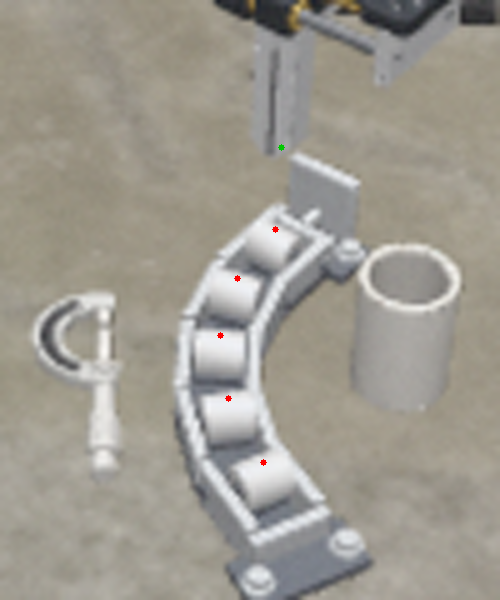

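The view shows the tip at about (276,152) against its projection at (281,147). The roller tops are offset from their projected dots by a similar amount, so the map agrees to within about 3 mm. Next I descend on roller 1, shifted +1 mm in x.

Request:
{"api": "step_arm", "payload": {"plan": [[[1,0,-25,0,0],[1,0,-45,0,0],[1,0,-52,0,0],[1,0,-55,0,0],[1,0,-57,0,0],[1,0,-59,0,0],[1,0,-59,0,0],[1,0,-59,0,0]]]}}

```text
time: 2.95
tool_pos: [0.6005, -0.0135, 0.0381]
ee_rot: [3.14, -0.002, 0.782]
wrist_force: [-1.2, 0.8, 2.3]
width: 0.0004
```

```bash
python3 - <<'E'
from bench import robot,cams
import numpy as np
for i in range(6):
    o=robot.get_obs();print(np.r_[o["tool_pos"]*1e3,o["wrist_force"]].round(1));cams.snapshot("top")
E
```

```text
[600.5 -13.5  38.1  -1.2   0.8   2.3]
[600.4 -13.5  38.   -1.2   1.    1.6]
[ 6.003e+02 -1.360e+01  3.770e+01 -1.100e+00  6.000e-01  2.400e+00]
[ 6.002e+02 -1.370e+01  3.750e+01 -3.000e-01  1.000e+00  2.700e+00]
[600.2 -13.8  37.3  -0.    1.4   2.7]
[ 6.001e+02 -1.380e+01  3.720e+01 -8.000e-01  5.000e-01  3.400e+00]
```

Light contact: about 2.5–3 N at z ≈ 37. I'll press 2 mm further, to about 5 mm below the tops, and check again.

Request:
{"api": "step_arm", "payload": {"plan": [[[0,0,-1,0,0],[0,0,-2,0,0],[0,0,-2,0,0],[0,0,-2,0,0],[0,0,-2,0,0],[0,0,-2,0,0]]]}}

```text
time: 3.75
tool_pos: [0.5999, -0.0139, 0.0348]
ee_rot: [3.141, -0.0, 0.782]
wrist_force: [-0.2, 0.3, 4.4]
width: 0.0005
```

```bash
python3 - <<'E'
from bench import robot,cams
import numpy as np
for i in range(5):
    o=robot.get_obs();print(np.r_[o["tool_pos"]*1e3,o["wrist_force"]].round(1).tolist());cams.snapshot("top")
E
```

```text
[599.9, -13.9, 34.8, -0.2, 0.3, 4.4]
[599.9, -13.9, 34.7, 0.8, -0.6, 4.1]
[599.9, -13.9, 34.7, 0.2, -0.0, 3.6]
[599.9, -13.9, 34.7, 0.1, -0.5, 4.3]
[599.9, -13.9, 34.7, -0.0, -0.2, 4.6]
```

About 4.2 N, which is roughly 4 mm of press. Now the sweep, one pitch per call, along the arc.

Request:
{"api": "step_arm", "payload": {"plan": [[[-4,-4,0,0.036,0],[-8,-9,0,0.072,0],[-11.5,-13,0,0.108,0],[-15.5,-17.5,0,0.144,0],[-18.5,-22,0,0.18,0],[-22,-27,0,0.216,0],[-25,-32,0,0.252,0],[-28,-37,0,0.288,0]]]}}

```text
time: 4.67
tool_pos: [0.5715, -0.0507, 0.0344]
ee_rot: [-3.141, -0.0, 1.072]
wrist_force: [0.6, 0.5, 4.5]
width: 0.0005
```

Request:
{"api": "step_arm", "payload": {"plan": [[[-2,-5,0,0.036,0],[-5,-10.5,0,0.072,0],[-7,-15.5,0,0.108,0],[-9.5,-21,0,0.144,0],[-11,-26.5,0,0.18,0],[-13,-32,0,0.216,0],[-14.5,-37.5,0,0.252,0],[-16,-43,0,0.288,0]]]}}

```text
time: 5.33
tool_pos: [0.5555, -0.0938, 0.0344]
ee_rot: [-3.141, -0.0, 1.36]
wrist_force: [-0.9, 0.3, 3.6]
width: 0.0004
```

Request:
{"api": "step_arm", "payload": {"plan": [[[-1,-5.5,0,0.036,0],[-1.5,-11.5,0,0.072,0],[-2.5,-17,0,0.108,0],[-3,-23,0,0.144,0],[-3.5,-28.5,0,0.18,0],[-3.5,-34.5,0,0.216,0],[-3,-40,0,0.252,0],[-3,-46,0,0.288,0]]]}}

```text
time: 6.0
tool_pos: [0.5523, -0.1397, 0.0342]
ee_rot: [-3.141, -0.001, 1.648]
wrist_force: [-0.8, -0.6, 3.9]
width: 0.0005
```

Request:
{"api": "step_arm", "payload": {"plan": [[[1,-5.5,0,0.036,0],[2,-11.5,0,0.072,0],[2.5,-17,0,0.108,0],[3.5,-23,0,0.144,0],[5,-28.5,0,0.18,0],[7,-34,0,0.216,0],[8.5,-39.5,0,0.252,0],[10,-45,0,0.288,0]]]}}

```text
time: 6.67
tool_pos: [0.5626, -0.1848, 0.0343]
ee_rot: [-3.142, -0.0, 1.936]
wrist_force: [0.7, -0.4, 4.0]
width: 0.0004
```

Request:
{"api": "step_arm", "payload": {"plan": [[[0,0,0,0,0],[0,0,0,0,0]]]}}

```text
time: 6.83
tool_pos: [0.5627, -0.185, 0.0345]
ee_rot: [3.142, 0.0, 1.932]
wrist_force: [-0.4, 0.2, 4.6]
width: 0.0003
```

Each stop over a roller showed about 4 N. Now I lift clear and check.

Request:
{"api": "step_arm", "payload": {"plan": [[[0,0,6,0,0],[0,0,30,0,0],[0,0,65,0,0],[0,0,100,0,0],[0,0,130,0,0],[0,0,130,0,0],[0,0,130,0,0],[0,0,130,0,0]]]}}

```text
time: 7.5
tool_pos: [0.5617, -0.1841, 0.1629]
ee_rot: [-3.14, -0.002, 1.934]
wrist_force: [-0.6, -0.9, -0.0]
width: 0.0004
```

```bash
python3 - <<'E'
from bench import robot,cams
import numpy as np,cv2
o=robot.get_obs();print(o["tool_pos"],o["wrist_force"])
s=cams.snapshot("side")["frame"][:,:,::-1];cv2.imwrite("pics/side1.png",s)
a=cv2.imread("pics/side0.png")
B=np.hstack([cv2.resize(x[165:285,215:315],None,fx=4,fy=4,interpolation=cv2.INTER_CUBIC) for x in(a,s)]);cv2.imwrite("pics/e1.png",B)
d=np.abs(a.astype(int)-s).max(2)>40
n,l,st,c=cv2.connectedComponentsWithStats(d.astype(np.uint8));print([x.tolist() for x in st[1:] if x[4]>8])
E
```

```text
[ 0.56169198 -0.18409779  0.16290648] [-0.55910009 -0.9098931  -0.00354142]
[[6, 1, 4, 6, 15], [24, 0, 152, 87, 4219], [56, 22, 19, 1, 19], [171, 31, 146, 166, 11509], [30, 49, 76, 158, 6396], [111, 63, 6, 14, 54], [47, 147, 15, 5, 30], [57, 181, 26, 38, 545], [0, 187, 27, 49, 738], [263, 204, 14, 19, 107]]
```

View pics/e1.png

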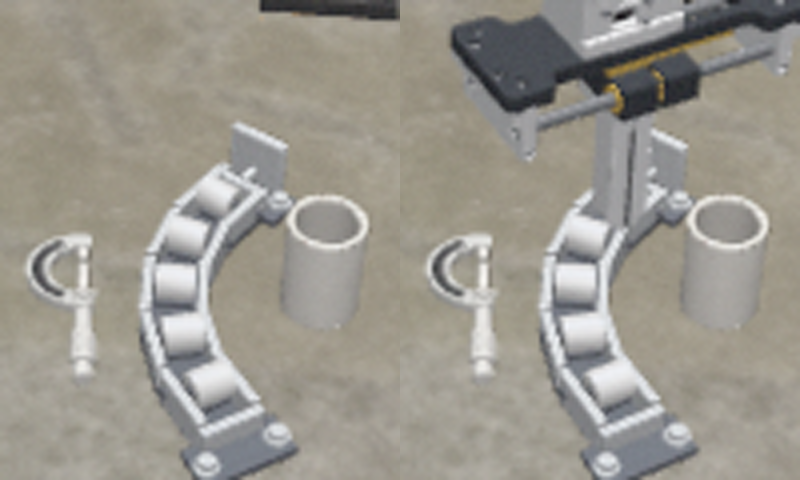

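The before and after views match: rollers 2–5 are up (roller 1 is hidden behind the fingers) and the bushing and micrometer have not moved. The tool is clear at z = 163 mm with no load, so I'll hand in.

```bash
python3 -c "
from bench import robot
robot.close_job()"
```

```text
the job is handed in; nothing more can be done
```

I ran the closed fingertips along the rail in one pass, from roller 1 at the stop plate to roller 5 at the open end. They followed the arc at a constant height, with the TCP measured about 34.5 mm above the worktop. I then lifted clear and handed the job in at about 7.5 s of the 48 s allowed.

**Force:** it read 3.6–4.6 N upward at rest on rollers 1 and 5 and at the end of each step over rollers 2–4. By the spring figures that is about 4 mm of press. I took no force readings between rollers.

**After the lift:** the wrist force was back to about zero. In the side view rollers 2–5 looked fully up, and the bushing and micrometer had not moved.

**Not fully checked:**
- Roller 1 was hidden behind the fingers in the last picture, so I did not see it spring back.
- I did not view the caliper and marker again, but the picture difference showed no change where they lie.
- Two automatic colour masks failed, because they merged with the cheeks or found nothing. The rail position came from roller centres read by eye, which fit the arc to within 2 mm.
- The side camera first disagreed by about 6 mm along the row. Comparing it with the visible fingertip brought this down to about 3 mm.
- The bushing measured about 97 mm from the middle roller, against the 85 mm given. I did not resolve this.

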